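# Tip a vial block out of its sample nest

### The job

Take the vial block with the three wide caps out of the grey sample nest and set it down, flat and right way up, in the steel tray. It lies flush in its pocket with no room for fingers, so first press its thumb-dot end down to tip the other end up out of the pocket, then lift it by that raised end; leave the block of eight small caps where it lies, and do not let the wide-cap block fall.

Things in the scene. Friction and masses are not known exactly. Their poses are not given: they have to be found in the camera images.
- wide_block_mid (a point): Centre (half-way up) of the block to move: 110 long (x), 48 wide (y), 32 mm high, black plastic with a bright metal top, 0.26 kg. On top: a row of three 24 mm white caps, and a dark thumb dot 43 mm from the centre towards -x; z up. It lies level in either pocket of the nest, top flush. Pressed (3 N) at the dot it rocks to 20 degrees and stays so when let go, its +x end 16 to 18 mm above the nest.
- small_block_mid (a point): Centre of the block to leave alone: same size, make and axes as the other, with the same thumb dot, but eight small white caps, 12 mm across, in two rows of four. It lies level in the other pocket and rocks as easily if its thumb-dot end is pressed.
- nest: Fixed grey nest, 152 (x) by 180 (y) by 58 mm high; origin at table level midway between the two blocks, which lie 47.5 mm either way along y and share its axes at first. Gaps round a block: 2.5 mm at the sides, 3 at its +x end, 14 at its dot end. Pocket floor: 26 mm above the table, falling 20 degrees on the dot half, so a finger pressing the dot sinks 10 to 18 mm, then meets a firm stop.
- tray_in (a point): Centre of the inner floor of the fixed open steel tray, 4 mm above the table. The tray is 190 mm (x) by 140 mm (y) outside and 16 mm high, with 4 mm walls; it is empty. z up.
There are look-alikes about, which are no part of the job. Leave any green look-alike of the part that bears wide_block_mid alone.

How it is judged (in metres and radians):
On the way:
1. the wide-cap block is tipped up in its pocket (more than 11 degrees) (angle between wide_block_mid's own z axis and vertical above 0.2 rad and x of wide_block_mid in the frame of nest between -0.03 and 0.03 m and horizontal distance between wide_block_mid and nest below 0.065 m and z of wide_block_mid in the frame of nest below 0.06 m), for 0.2 s.
At the end, for the whole second after the job is handed in: The wide-cap block lies flat (within 5 degrees), right way up and at rest on the floor of the steel tray, its centre within 50 mm of the tray's centre along and across; the small-cap block still lies level in its pocket, within 12 mm of where it began (x of wide_block_mid in the frame of tray_in between -0.05 and 0.05 m and y of wide_block_mid in the frame of tray_in between -0.05 and 0.05 m and z of wide_block_mid in the frame of tray_in below 0.02 m and angle between wide_block_mid's own z axis and vertical below 0.09 rad and linear speed of wide_block below 0.02 m/s and angle between small_block_mid's own z axis and vertical below 0.1 rad and distance of small_block_mid from where it was at the start of the episode below 0.012 m); the robot touches nothing.
It fails at once if the small-cap block was tipped or pulled out (angle between small_block_mid's own z axis and vertical above 0.2 rad or distance of small_block_mid from where it was at the start of the episode above 0.025 m).
It fails at once if the wide-cap block was let fall (contact force between the fingers and wide_block below 0.05 N and linear speed of wide_block above 0.8 m/s).
It also fails if it takes over 45 s, if anything falls off the work surface, if the arm or the gripper's body presses on something with over 40 N, if the wrist force passes 120 N, or if a joint passes its speed limit or range.

### The arm

A 6-joint arm with a two-finger parallel gripper is mounted at the origin on the work surface. World frame = base frame: x ahead of the robot, y to its left, z up, the work surface at z = 0. Lengths are in mm, angles in rad, forces in N, time in s.
With the tool pointing down it reaches from about 250 to 775 mm from the base axis. Payload 4 kg.
Tool frame: the origin (TCP) lies between the finger pads; the fingertips stand 11 mm ahead of it and the grasp point (between the pads) lies 8 mm behind it; z points along the fingers, y is the line along which they close (so a half turn about z gives the same grasp; the last joint's range is limited). The gripper opens to 85 mm and grips with 20 to 120 N. Pads are 22 mm wide; open, the fingers measure 114 mm over their backs; the gripper's body (76 mm by 85 mm) begins 54 mm behind the grasp point. The pads swing forward as they close: fully open they stand 13 mm farther back than shut.
Start: joints at [-1.234, 0.087, 1.371, -0, 1.684, -0.103], TCP at [234.166, -497.677, 242.341] pointing down, gripper open.
Joint ranges: [-3.1, 3.1], [-0.76, 2.03], [0.27, 2.55], [-1.08, 4.22], [0.17, 2.65], [-2.57, 2.57]. Speed limits (rad/s): [2.79, 2.79, 3.14, 3.14, 3.14, 3.14].

### API

Orientations are given as a unit quaternion [x, y, z, w].
In Python, from workcell import manip gives the robot as it stands.
- The arm moves only by the tool arm_command, never from a script. Its argument "motion" is a list of rows, each a list of 3 entries, a list of its own where there are three numbers: the shift along the world's x, y, z in cm, then the turn, a rotation vector about the world's x, y, z in degrees, then the closure, from -1 (fully open) to 1 (shut). A call has exactly 5 rows; each row shifts and turns the commanded pose from where the row before left it; what a row does not reach is not made up. A row lasts 1/12 s, in which the tool goes at most 41.7 mm and 7.16 degrees, less where a joint would pass 70% of its speed; a pose out of reach is approached as far as the arm can. A call is refused whole if a number of a shift passes 4.17 or a number of a turn 7.16, either way. A call with a gripper value outside its range is refused whole. The fingers move at their own pace and stop on an object; "force" is the grip in N (left out, the last holds). Time passes only in rows, so rows that do not move let the fingers close, or fill a call up. It gives the time, the measured TCP pose, the force, the opening and the grip force at its end, in the units of the state.
- manip.sense(): the state, without advancing time (a new reading comes with each control period).
- manip.read_camera(name): name is "scene" or "side" or "wrist"; returns the picture (480x640x3 uint8, blue, green, red); there is no depth.
- manip.camera_params(name): a dict with "mtx" (3x3 intrinsics, pixels), "world_to_cam" (4x4, takes a point from world to camera coordinates). Camera axes: x right, y up, looking along -z (the intrinsics and any distortion apply to the point x, -y, -z); pixel columns grow to the right and rows downward; lengths in mm; the calibration is good to about 2 mm. A picture is of the moment at which its call begins: read the wrist's pose just before it. camera_params takes no time and is no camera call; for the wrist camera it gives the pose at the moment of the call.
- manip.close_job(): hands the job in; it is judged then, once.
The state is a dict: "time_s": time; "joint_positions": joint angles; "qd": joint speeds; "joint_efforts": joint torques, N m; "tcp_pos": TCP position; "ee_rot": TCP orientation; "wrist_force": force on the tool from outside, world axes, zero at the start; "ft_torque": the same for the moment, N m; "grip_width": finger opening in mm; "gripper_force": force on a finger pad.
Only numpy, scipy, OpenCV 4.12 (cv2) and the standard library are available. Lean on these libraries where they do the work, as an engineer would, in place of code of your own. Each camera call takes 0.05 s, during which the arm holds its last target. There are 200 camera calls.

## Working session

There is one attempt and no reset: what is moved stays moved. The work goes in short steps, Python scripts to look and compute and a tool call to move; the robot and the scene stay as the last step left them, time stands still between calls to the robot, and variables do not carry over. Pictures are saved under pics/ and viewed, at most 10 in all, crops included, and the job is handed in when it is done.

Besides the shell and the picture viewer there is one more tool, called after ">>>" as name(argument=value, ...) on one line, values as JSON. arm_command: Moves the arm, as the interface text tells. Its arguments: {"type":"object","properties":{"motion":{"type":"array"},"force":{"type":"number"}},"required":["motion"]}

```bash
ls; mkdir -p pics
python3 - <<'E'
from workcell import manip
import cv2,numpy as np
for n in ["scene","side"]:
    im=manip.read_camera(n); cv2.imwrite(f"pics/{n}0.png",im)
    p=manip.camera_params(n); print(n,np.array(p["mtx"]).round(1).tolist(),np.array(p["world_to_cam"]).round(3).tolist(),[k for k in p])
s=manip.sense();print(s)
E
```

```text
pics
scene [[506.8, 0.0, 322.0], [0.0, 506.8, 245.2], [0.0, 0.0, 1.0]] [[0.807, 0.591, 0.001, -425.569], [-0.487, 0.664, 0.567, 240.487], [0.334, -0.458, 0.824, -1087.623], [0.0, 0.0, 0.0, 1.0]] ['mtx', 'world_to_cam']
side [[516.3, 0.0, 318.3], [0.0, 516.3, 236.6], [0.0, 0.0, 1.0]] [[-0.959, -0.284, -0.001, 511.708], [0.167, -0.568, 0.806, -147.076], [-0.229, 0.772, 0.592, -810.629], [0.0, 0.0, 0.0, 1.0]] ['mtx', 'world_to_cam']
{'time_s': 0.1, 'joint_positions': array([-1.23411148e+00,  8.79178418e-02,  1.37213939e+00,  1.21770711e-05,
        1.68359089e+00, -1.03104664e-01]), 'qd': array([ 1.86902364e-04, -5.67465541e-06, -3.39581589e-03,  3.00240019e-04,
       -6.45572409e-04,  8.10372312e-04]), 'joint_efforts': array([ 2.26578952e-03, -3.53015757e+01, -3.14218569e+01, -9.28678105e-05,
        7.93114799e-03, -2.05108574e-05]), 'tcp_pos': array([ 234.01585243, -497.25542241,  241.21766072]), 'ee_rot': array([ 9.75919748e-01,  2.18127461e-01, -1.13747179e-04, -1.02143823e-03]), 'wrist_force': array([-0.505     ,  0.38774727,  0.73360362]), 'ft_torque': array([-0.00769418,  0.01592258,  0.04873047]), 'gripper_force': 0.0, 'grip_width': 85.39260978637142}
```

View pics/scene0.png

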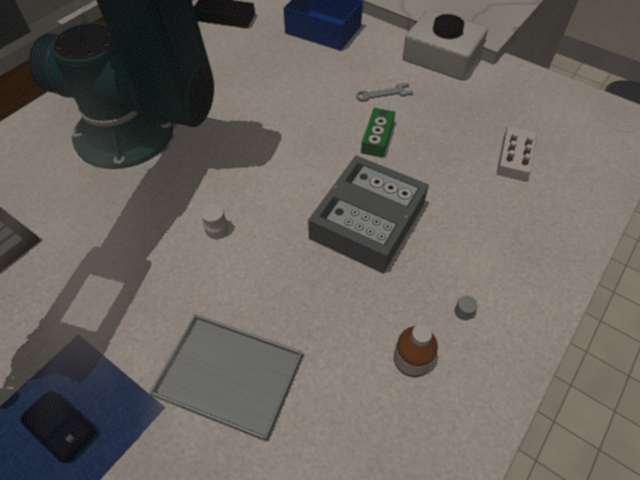

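View pics/side0.png

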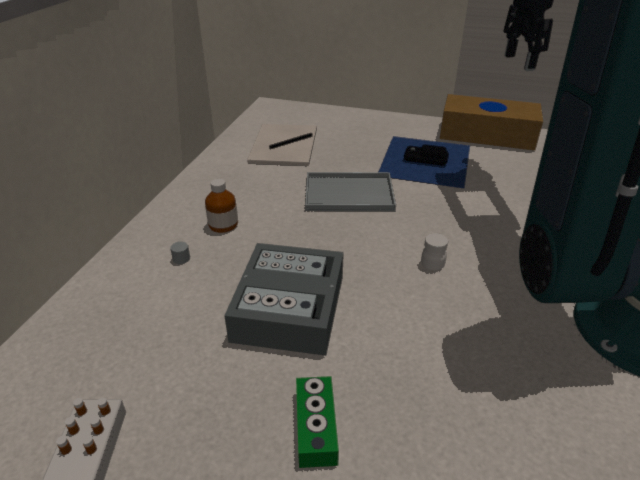

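The scene view shows the nest around (368,212). The candidates are the wide-cap block at (387,185) with three large caps, the small-cap block at (362,222) with eight, and the green look-alike at (378,132). The grey nest's three-cap block fits. The tray is near (230,375). In the side view the nest is near (287,295), with the wide block at (278,302).

```bash
cat > h.py <<'E'
from workcell import manip
import cv2,numpy as np
def cast(n,px,z):
    p=manip.camera_params(n);K=np.array(p["mtx"]);T=np.array(p["world_to_cam"])
    px=np.atleast_2d(px).astype(float)
    d=np.c_[(px[:,0]-K[0,2])/K[0,0],-(px[:,1]-K[1,2])/K[1,1],-np.ones(len(px))]@T[:3,:3]
    c=-T[:3,:3].T@T[:3,3]
    return c+d*((z-c[2])/d[:,2])[:,None]
def proj(n,P):
    p=manip.camera_params(n);K=np.array(p["mtx"]);T=np.array(p["world_to_cam"])
    q=np.atleast_2d(P)@T[:3,:3].T+T[:3,3]
    return np.c_[K[0,0]*q[:,0]/-q[:,2]+K[0,2],K[1,1]*-q[:,1]/-q[:,2]+K[1,2]]
E
python3 - <<'E'
import cv2,numpy as np
a=cv2.imread("pics/scene0.png")[150:275,300:440];b=cv2.imread("pics/side0.png")[235:360,220:350]
a=cv2.resize(a,None,fx=2.8,fy=2.8,interpolation=cv2.INTER_CUBIC);b=cv2.resize(b,(392,350),interpolation=cv2.INTER_CUBIC)
cv2.imwrite("pics/crop1.png",np.hstack([a,b]))
from h import *
for n,(x0,y0,x1,y1) in {"scene":(300,150,440,275),"side":(220,235,350,360)}.items():
    g=cv2.cvtColor(cv2.imread(f"pics/{n}0.png"),cv2.COLOR_BGR2GRAY)
    for th in (110,125):
        m=np.zeros_like(g);m[y0:y1,x0:x1]=(g[y0:y1,x0:x1]>th)*255
        nest=np.zeros_like(g)
        cs,_=cv2.findContours(m,cv2.RETR_EXTERNAL,cv2.CHAIN_APPROX_NONE)
        for c in cs:
            if 300<cv2.contourArea(c)<3500:
                w=cast(n,c[:,0],58)[:,:2].astype(np.float32)
                print(n,th,c[:,0].mean(0).round(),cv2.minAreaRect(w))
    # tray
g=cv2.cvtColor(cv2.imread("pics/scene0.png"),cv2.COLOR_BGR2GRAY);print(g[150:275:12,300:440:10])
# tray corners by eye (outer rim z=16)
print("tray scene",cast("scene",[[197,317],[303,351],[266,438],[153,393]],16).round(0))
print("tray side",cast("side",[[305,174],[391,173],[395,207],[306,208]],16).round(0))
print("nest scene",cast("scene",[[358,157],[428,185],[388,250],[309,222]],58).round(0))
print("nest side",cast("side",[[259,244],[344,252],[329,328],[229,318]],58).round(0))
E
```

```text
side 110 [275. 302.] ((552.2376708984375, 157.49884033203125), (108.1580581665039, 46.24277877807617), 6.523131847381592)
side 110 [286. 262.] ((563.0765380859375, 62.834495544433594), (108.08048248291016, 45.91745376586914), 6.740113258361816)
side 125 [258. 356.] ((537.941650390625, 268.99810791015625), (115.55455017089844, 21.706722259521484), 5.382761478424072)
[[129 130 128 124 127 132 107  41  45 127 127 131 127 122]
 [138 130 130 131 133  97  72  72 133 129 127 127 126 129]
 [136 134 135 132 124  45  94 118 118  72  73 132 126 128]
 [130 127 131 130  68  73 100 114 100  35 122 122  73 132]
 [134 135 134  71  67  68  71  70  72 113  97 102  65 129]
 [128 134  76  44  47 112 112  69  72  68  72  73  56 130]
 [132  47  75  72 120 112 116 121  98 101  73  42 130 129]
 [133  44  46  47  60  72  81  97 120  66  47  92 126 132]
 [135 134 126  50  45  47  48  71  71  72  71 130 131 132]
 [129 130 127 127 127  84  46  52  45  43 127 124 129 130]
 [131 134 131 125 132 129 131 130  45  81 129 131 132 129]]
tray scene [[ 442. -227.   16.]
 [ 617. -172.   16.]
 [ 654. -306.   16.]
 [ 477. -356.   16.]]
tray side [[ 653. -296.   16.]
 [ 465. -356.   16.]
 [ 432. -217.   16.]
 [ 608. -161.   16.]]
nest scene [[474. 190.  58.]
 [617. 207.  58.]
 [634.  41.  58.]
 [492.  10.  58.]]
nest side [[632.  32.  58.]
 [485.  12.  58.]
 [462. 189.  58.]
 [607. 211.  58.]]
```

View pics/crop1.png

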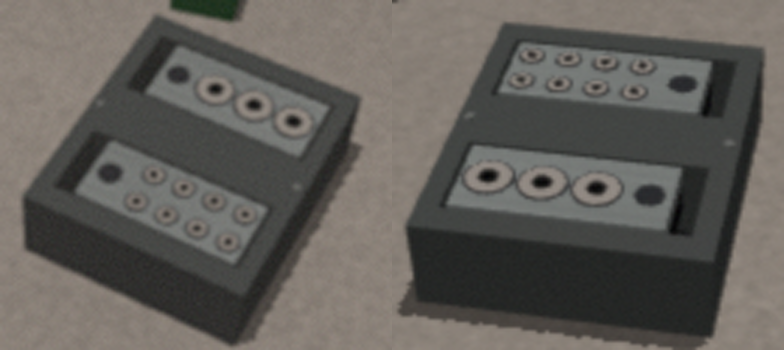

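The crop confirms it: the three-cap block is in the nest's +y pocket and the eight-cap block in the -y pocket, both with dots towards -x. Next I'll refine the positions from the scene view.

Run:
```python
from h import *
for n,(x0,y0,x1,y1),pw,ps in [("scene",(300,150,440,275),(387,185),(362,222)),("side",(220,235,350,360),(278,302),(290,262))]:
    im=cv2.imread(f"pics/{n}0.png");g=cv2.cvtColor(im,cv2.COLOR_BGR2GRAY)
    for th in (90,100):
        m=np.uint8(g>th)*255
        m=cv2.resize(m,None,fx=1,fy=1)
        cs,_=cv2.findContours(m,cv2.RETR_LIST,cv2.CHAIN_APPROX_NONE)
        for c in cs:
            if 900<cv2.contourArea(c)<3500 and x0<c[:,0,0].min() and c[:,0,0].max()<x1 and y0<c[:,0,1].min() and c[:,0,1].max()<y1:
                w=cast(n,c[:,0],58)[:,:2].astype(np.float32); print(n,th,c[:,0].mean(0).round(),cv2.minAreaRect(w))
    # dark dots
    m=np.uint8(g<75)*255; cs,_=cv2.findContours(m,cv2.RETR_LIST,cv2.CHAIN_APPROX_NONE)
    for c in cs:
        if 15<cv2.contourArea(c)<90:
            q=c[:,0].mean(0)
            if x0<q[0]<x1 and y0<q[1]<y1: print("dot",q,cast(n,q,58).round(1),cv2.contourArea(c))
```

```text
scene 90 [361. 222.] ((563.4849853515625, 64.3166732788086), (110.06784057617188, 48.75463104248047), 6.618487358093262)
scene 90 [385. 186.] ((552.4750366210938, 158.75096130371094), (109.8759536743164, 48.85581588745117), 6.699734210968018)
scene 100 [364. 224.] ((563.2381591796875, 64.2132339477539), (109.26579284667969, 47.24379348754883), 6.788069725036621)
scene 100 [385. 186.] ((552.244873046875, 158.96229553222656), (109.0706558227539, 47.546207427978516), 6.684194564819336)
dot [405.26666667 215.93333333] [[620.1 120.2  58. ]] 22.5
dot [338.94444444 211.44444444] [[520.7  59.7  58. ]] 30.0
dot [363.17647059 176.17647059] [[509.1 154.4  58. ]] 23.5
side 90 [277. 302.] ((551.9444580078125, 157.59571838378906), (109.95247650146484, 48.539310455322266), 6.663540840148926)
side 90 [291. 262.] ((562.87255859375, 63.1156005859375), (109.94977569580078, 48.5863151550293), 6.755460262298584)
side 100 [276. 301.] ((551.81494140625, 157.46768188476562), (109.03636169433594, 47.151912689208984), 6.572482109069824)
side 100 [291. 262.] ((562.8756713867188, 63.076358795166016), (108.56893920898438, 47.02872848510742), 6.747793197631836)
dot [305.13043478 304.17391304] [[509.3 152.   58. ]] 44.5
dot [331.5        285.41666667] [[482.4 100.1  58. ]] 16.0
dot [316.   264.65] [[520.5  58.   58. ]] 33.0
```

Both views agree: wide block at (552.1, 158.2), yaw 6.7°, size 110×48, and spacing to the other block 95 mm. The dot is at (509.4, 153.3), 43 mm from the centre as stated. I'll move over it with the fingers shut.

>>> arm_command(motion=[[[1.37, 3.25, 0], [0, 0, -0.93], 1], [[1.37, 3.25, 0], [0, 0, -0.93], 1], [[1.37, 3.25, 0], [0, 0, -0.93], 1], [[1.37, 3.25, 0], [0, 0, -0.93], 1], [[1.37, 3.25, 0], [0, 0, -0.93], 1]], force=60)

```text
time_s: 0.52
tcp_pos: [302.8, -333.5, 241.7]
ee_rot: [0.984, 0.178, -0.0, -0.001]
wrist_force: [0.3, -0.8, 0.4]
grip_width: 25.7
gripper_force: 0.0
```

>>> arm_command(motion=[[[1.37, 3.25, 0], [0, 0, -0.93], 1], [[1.37, 3.25, 0], [0, 0, -0.93], 1], [[1.37, 3.25, 0], [0, 0, -0.93], 1], [[1.37, 3.25, 0], [0, 0, -0.93], 1], [[1.37, 3.25, 0], [0, 0, -0.93], 1]])

```text
time_s: 0.93
tcp_pos: [371.2, -170.9, 242.0]
ee_rot: [0.99, 0.138, -0.0, -0.0]
wrist_force: [0.7, -1.1, -0.3]
grip_width: -0.2
gripper_force: 0.0
```

>>> arm_command(motion=[[[1.37, 3.25, -1.2], [0, 0, -0.93], 1], [[1.37, 3.25, -1.2], [0, 0, -0.93], 1], [[1.37, 3.25, -1.2], [0, 0, -0.93], 1], [[1.37, 3.25, -1.2], [0, 0, -0.93], 1], [[1.37, 3.25, -1.2], [0, 0, -0.93], 1]])

```text
time_s: 1.35
tcp_pos: [439.7, -8.3, 181.5]
ee_rot: [0.995, 0.098, -0.0, 0.0]
wrist_force: [0.5, -1.0, -1.5]
grip_width: 0.2
gripper_force: 0.0
```

>>> arm_command(motion=[[[1.37, 3.25, -1.2], [0, 0, -0.93], 1], [[1.37, 3.25, -1.2], [0, 0, -0.93], 1], [[1.37, 3.25, -1.2], [0, 0, -0.93], 1], [[1.37, 3.25, -1.2], [0, 0, -0.93], 1], [[1.37, 3.25, -1.2], [0, 0, -0.93], 1]])

```text
time_s: 1.77
tcp_pos: [508.1, 154.1, 121.2]
ee_rot: [0.998, 0.057, -0.0, 0.0]
wrist_force: [0.4, -0.6, 1.3]
grip_width: 0.0
gripper_force: 0.0
```

>>> arm_command(motion=[[[0, 0, 0], [0, 0, 0], 1], [[0, 0, 0], [0, 0, 0], 1], [[0, 0, 0], [0, 0, 0], 1], [[0, 0, 0], [0, 0, 0], 1], [[0, 0, 0], [0, 0, 0], 1]])

```text
time_s: 2.18
tcp_pos: [508.3, 151.2, 123.2]
ee_rot: [0.998, 0.057, 0.001, 0.0]
wrist_force: [-0.2, 0.0, 0.3]
grip_width: -0.1
gripper_force: 0.0
```

>>> arm_command(motion=[[[0, 0.05, -1.2], [0, 0, 0], 1], [[0, 0, -1.2], [0, 0, 0], 1], [[0, 0, -1.2], [0, 0, 0], 1], [[0, 0, -0.9], [0, 0, 0], 1], [[0, 0, -0.3], [0, 0, 0], 1]])

```text
time_s: 2.6
tcp_pos: [506.3, 152.3, 71.1]
ee_rot: [0.998, 0.057, -0.003, 0.0]
wrist_force: [0.6, -0.0, 0.3]
grip_width: 0.3
gripper_force: 0.0
```

>>> arm_command(motion=[[[0, 0, -0.2], [0, 0, 0], 1], [[0, 0, -0.2], [0, 0, 0], 1], [[-0.1, 0, -0.2], [0, 0, 0], 1], [[-0.1, 0, -0.2], [0, 0, 0], 1], [[-0.1, 0, -0.2], [0, 0, 0], 1]])

```text
time_s: 3.02
tcp_pos: [505.4, 153.0, 64.7]
ee_rot: [0.998, 0.058, 0.0, -0.0]
wrist_force: [0.9, 0.3, -0.3]
grip_width: 0.3
gripper_force: 0.0
```

>>> arm_command(motion=[[[-0.1, 0, -0.2], [0, 0, 0], 1], [[-0.1, 0, -0.2], [0, 0, 0], 1], [[-0.1, 0, -0.2], [0, 0, 0], 1], [[0, 0, -0.1], [0, 0, 0], 1], [[0, 0, 0], [0, 0, 0], 1]])

```text
time_s: 3.43
tcp_pos: [501.9, 152.8, 57.0]
ee_rot: [0.998, 0.058, -0.0, 0.0]
wrist_force: [0.4, -0.1, 0.8]
grip_width: 0.1
gripper_force: 0.0
```

Run:
```python
from h import *
a=manip.read_camera("scene")[130:275,300:440];b=manip.read_camera("side")[215:360,220:350]
f=lambda a:cv2.resize(a,(392,400),interpolation=cv2.INTER_CUBIC)
cv2.imwrite("pics/press1.png",np.hstack([f(a),f(b)]))
print(manip.sense()["wrist_force"])
```

```text
[ 0.11798888 -0.19231425 -0.3983313 ]
```

View pics/press1.png

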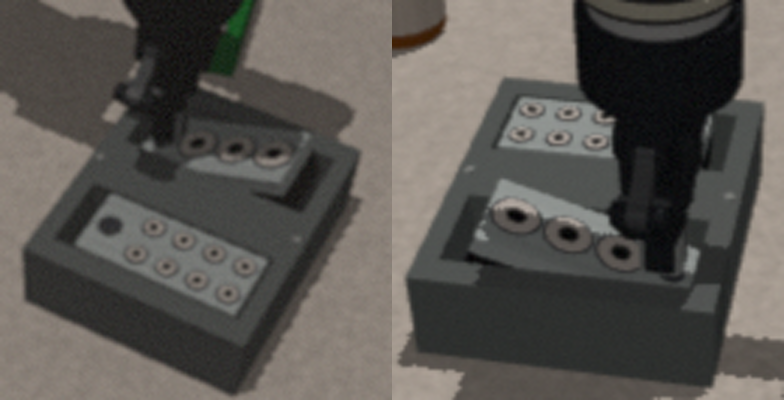

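Both views show the block tipped, its +x end raised out of the pocket, with the small-cap block level. I'll press on to the firm stop.

>>> arm_command(motion=[[[-0.1, 0, -0.2], [0, 0, 0], 1], [[0, 0, -0.1], [0, 0, 0], 1], [[0, 0, -0.1], [0, 0, 0], 1], [[0, 0, 0], [0, 0, 0], 1], [[0, 0, 0], [0, 0, 0], 1]])

```text
time_s: 3.95
tcp_pos: [502.3, 152.9, 56.4]
ee_rot: [0.998, 0.058, 0.002, 0.0]
wrist_force: [-3.5, -1.4, 12.4]
grip_width: 0.4
gripper_force: 6.2
```

>>> arm_command(motion=[[[0, 0, 0.5], [0, 0, 0], 1], [[0, 0, 1], [0, 0, 0], 1], [[0, 0, 2], [0, 0, 0], 1], [[0, 0, 2.5], [0, 0, 0], 1], [[0, 0, 1.5], [0, 0, 0], 1]])

```text
time_s: 4.37
tcp_pos: [501.9, 153.0, 131.0]
ee_rot: [0.998, 0.058, 0.001, -0.0]
wrist_force: [-0.3, -0.5, -0.0]
grip_width: -0.1
gripper_force: 0.0
```

>>> arm_command(motion=[[[1.66, 0.18, 0.3], [0, 0, 0], -0.5], [[1.66, 0.18, 0], [0, 0, 0], -0.5], [[1.66, 0.18, 0], [0, 0, 0], -0.5], [[1.66, 0.18, 0], [0, 0, 0], -0.5], [[1.66, 0.18, 0], [0, 0, 0], -0.5]])

```text
time_s: 4.78
tcp_pos: [584.9, 161.9, 131.7]
ee_rot: [0.998, 0.058, 0.0, 0.0]
wrist_force: [-0.9, 0.5, -0.1]
grip_width: 60.4
gripper_force: 0.0
```

>>> arm_command(motion=[[[0, 0, 0], [0, 0, 0], -0.5], [[0, 0, 0], [0, 0, 0], -0.5], [[0, 0, 0], [0, 0, 0], -0.5], [[0, 0, 0], [0, 0, 0], -0.5], [[0, 0, 0], [0, 0, 0], -0.5]])

```text
time_s: 5.2
tcp_pos: [583.4, 161.8, 131.5]
ee_rot: [0.998, 0.058, -0.0, 0.0]
wrist_force: [0.1, -1.0, 0.5]
grip_width: 64.0
gripper_force: 0.0
```

Run:
```python
from h import *
s=manip.sense();print(s["tcp_pos"],s["ee_rot"],s["wrist_force"],s["grip_width"])
a=manip.read_camera("scene")[130:275,300:440];b=manip.read_camera("side")[215:360,220:350]
f=lambda a:cv2.resize(a,(392,400),interpolation=cv2.INTER_CUBIC)
cv2.imwrite("pics/tip2.png",np.hstack([f(a),f(b)]))
# predicted raised top corners in the pictures
c=np.array([552.1,158.2]);t=np.radians(6.7);ux=np.array([np.cos(t),np.sin(t)]);uy=np.array([-ux[1],ux[0]])
P=[np.r_[c+40.7*ux+s_*24*uy,74.9] for s_ in(1,-1)]
for n,o,k in(("scene",(300,130),(2.8,2.76)),("side",(220,215),(3.015,2.76))): print(n,((proj(n,P)-o)*k).round())
```

```text
[583.42511177 161.81724563 131.50140607] [ 9.98337487e-01  5.76388207e-02 -1.61646711e-04  5.28158492e-05] [ 0.14929684 -1.01146452  0.45861665] 64.03157926449953
scene [[311. 135.]
 [280. 184.]]
side [[ 77. 237.]
 [103. 178.]]
```

View pics/tip2.png

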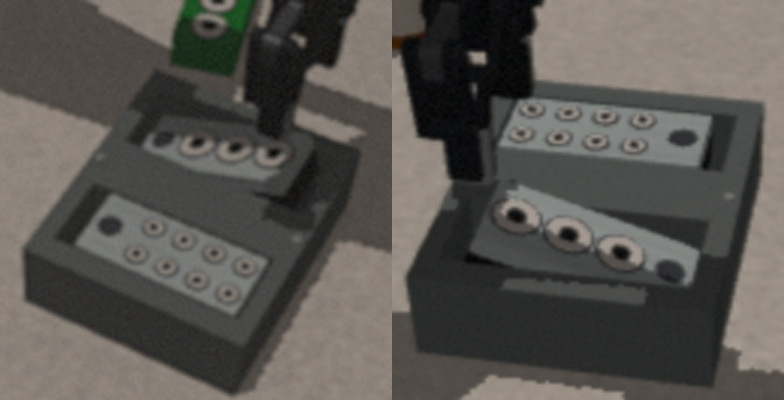

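The block stays tipped by itself. Its raised end matches the prediction, shifted about 5 mm towards -x, so I'll shift the grasp to match and descend.

>>> arm_command(motion=[[[-0.35, 0, -1.5], [0, 0, 0], -0.5], [[0, 0, -1.5], [0, 0, 0], -0.5], [[0, 0, -1.5], [0, 0, 0], -0.5], [[0, 0, -1.3], [0, 0, 0], -0.5], [[0, 0, -0.4], [0, 0, 0], -0.5]])

```text
time_s: 5.72
tcp_pos: [578.9, 161.5, 66.6]
ee_rot: [0.998, 0.058, -0.002, 0.0]
wrist_force: [-0.4, -0.7, -0.6]
grip_width: 64.1
gripper_force: 0.0
```

>>> arm_command(motion=[[[0, 0, -0.2], [0, 0, 0], -0.5], [[0, 0, -0.1], [0, 0, 0], -0.5], [[0, 0, 0], [0, 0, 0], -0.5], [[0, 0, 0], [0, 0, 0], -0.5], [[0, 0, 0], [0, 0, 0], -0.5]])

```text
time_s: 6.13
tcp_pos: [581.3, 161.9, 67.4]
ee_rot: [0.998, 0.058, 0.001, -0.0]
wrist_force: [0.1, 0.2, 0.6]
grip_width: 63.9
gripper_force: 0.0
```

>>> arm_command(motion=[[[0, 0, 0], [0, 0, 0], -0.4], [[0, 0, 0], [0, 0, 0], -0.3], [[0, 0, 0], [0, 0, 0], -0.2], [[0, 0, 0], [0, 0, 0], -0.1], [[0, 0, 0], [0, 0, 0], 0]], force=80)

```text
time_s: 6.55
tcp_pos: [580.8, 161.9, 67.0]
ee_rot: [0.998, 0.058, 0.0, 0.0]
wrist_force: [0.1, -0.5, 2.4]
grip_width: 45.8
gripper_force: 81.7
```

Gripped at 82 N. I'll lift slowly and check.

>>> arm_command(motion=[[[0, 0, 0], [0, 0, 0], 1], [[0, 0, 0.2], [0, 0, 0], 1], [[0, 0, 0.3], [0, 0, 0], 1], [[0, 0, 0.5], [0, 0, 0], 1], [[0, 0, 0.5], [0, 0, 0], 1]], force=100)

```text
time_s: 6.97
tcp_pos: [580.2, 161.8, 80.9]
ee_rot: [0.998, 0.058, -0.001, 0.0]
wrist_force: [1.5, -0.5, -1.8]
grip_width: 45.8
gripper_force: 104.7
```

>>> arm_command(motion=[[[0, 0, 0.6], [0, 0, 0], 1], [[0, 0, 0.8], [0, 0, 0], 1], [[0, 0, 0.8], [0, 0, 0], 1], [[0, 0, 0.8], [0, 0, 0], 1], [[0, 0, 0.8], [0, 0, 0], 1]])

```text
time_s: 7.38
tcp_pos: [580.9, 161.9, 120.6]
ee_rot: [0.998, 0.058, 0.0, -0.0]
wrist_force: [0.0, 1.0, -3.0]
grip_width: 45.7
gripper_force: 104.7
```

Run:
```python
from h import *
s=manip.sense();print(s["tcp_pos"],s["ee_rot"],s["wrist_force"],s["grip_width"],s["gripper_force"])
a=manip.read_camera("scene")[100:275,300:440];b=manip.read_camera("side")[185:360,220:350]
f=lambda a:cv2.resize(a,(392,480),interpolation=cv2.INTER_CUBIC)
cv2.imwrite("pics/lift3.png",np.hstack([f(a),f(b)]))
```

```text
[580.88275823 161.87079057 120.59859274] [ 9.98341297e-01  5.75714007e-02  4.34344598e-04 -9.64257235e-06] [ 0.02963909  0.95589932 -3.01870217] 45.74053070478871 104.73346017301083
```

View pics/lift3.png

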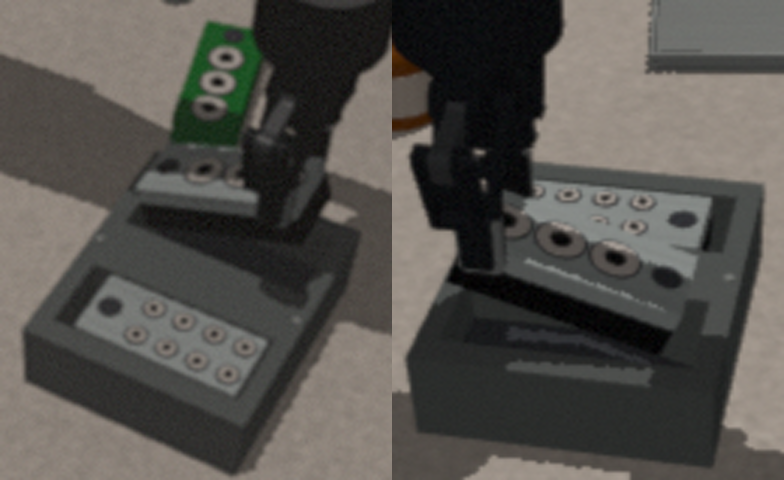

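The block is held firmly, still tilted about 20°, and the small block is undisturbed. I'll lift higher while levelling, then carry it to the tray.

>>> arm_command(motion=[[[0, 0, 0.8], [0, 0, 0], 1], [[0, 0, 0.8], [-0.2, 1.8, 0], 1], [[0, 0, 0.8], [-0.25, 2.2, 0], 1], [[0, 0, 0.8], [-0.25, 2.2, 0], 1], [[0, 0, 0.6], [-0.25, 2.2, 0], 1]])

```text
time_s: 7.9
tcp_pos: [580.7, 161.8, 158.4]
ee_rot: [0.996, 0.057, -0.074, 0.004]
wrist_force: [-0.0, 0.2, -2.2]
grip_width: 45.5
gripper_force: 104.7
```

>>> arm_command(motion=[[[0, -0.3, 0.5], [-0.25, 2.2, 0], 1], [[0, -0.8, 0.4], [-0.25, 2.2, 0], 1], [[0, -1.3, 0.3], [-0.25, 2.2, 0], 1], [[0, -1.8, 0], [-0.25, 2.2, 0], 1], [[0, -2.2, 0], [-0.25, 2.2, 0], 1]])

```text
time_s: 8.32
tcp_pos: [580.9, 98.2, 169.7]
ee_rot: [0.984, 0.058, -0.17, 0.009]
wrist_force: [1.5, -0.0, -1.7]
grip_width: 45.3
gripper_force: 104.7
```

>>> arm_command(motion=[[[0, -2.5, 0], [0, 0, 0], 1], [[0, -2.5, 0], [0, 0, 1], 1], [[0, -2.5, 0], [0, 0, 1], 1], [[0, -2.5, 0], [0, 0, 1], 1], [[0, -2.5, 0], [0, 0, 1], 1]])

```text
time_s: 8.73
tcp_pos: [580.7, -28.3, 169.2]
ee_rot: [0.981, 0.092, -0.169, 0.015]
wrist_force: [-0.4, -0.2, -1.8]
grip_width: 45.4
gripper_force: 104.6
```

>>> arm_command(motion=[[[0.1, -2.5, 0], [0, 0, 1], 1], [[0.1, -2.5, 0], [0, 0, 1], 1], [[0.1, -2.5, 0], [0, 0, 1], 1], [[0.1, -2.5, 0], [0, 0, 1], 1], [[0.1, -2.5, 0], [0, 0, 1], 1]])

```text
time_s: 9.15
tcp_pos: [585.7, -153.3, 169.2]
ee_rot: [0.976, 0.134, -0.168, 0.022]
wrist_force: [-0.1, -0.2, -2.9]
grip_width: 45.4
gripper_force: 104.6
```

>>> arm_command(motion=[[[0, -2.5, 0], [0, 0, 1], 1], [[0, -2, 0], [0, 0, 1], 1], [[0, -2, 0], [0, 0, 0], 1], [[0, -1, 0], [0, 0, 0], 1], [[0, 0, 0], [0, 0, 0], 1]])

```text
time_s: 9.57
tcp_pos: [585.3, -229.3, 168.9]
ee_rot: [0.974, 0.149, -0.168, 0.025]
wrist_force: [-0.5, 0.6, -2.3]
grip_width: 45.3
gripper_force: 104.6
```

Run:
```python
from h import *
from scipy.spatial.transform import Rotation as R
s=manip.sense();print(s["tcp_pos"],R.from_quat(s["ee_rot"]).as_matrix().round(3),s["wrist_force"],s["grip_width"],s["gripper_force"])
a=manip.read_camera("scene")[240:440,140:310];b=manip.read_camera("side")[100:260,270:430]
cv2.imwrite("pics/tray4.png",np.hstack([cv2.resize(a,(400,470)),cv2.resize(b,(400,470))]))
```

```text
[ 585.29482962 -229.27804192  168.939583  ] [[ 0.899  0.299 -0.319]
 [ 0.282 -0.954 -0.1  ]
 [-0.335 -0.    -0.942]] [-0.46314591  0.58191758 -2.31377782] 45.262614554784555 104.61767949163914
```

View pics/tray4.png

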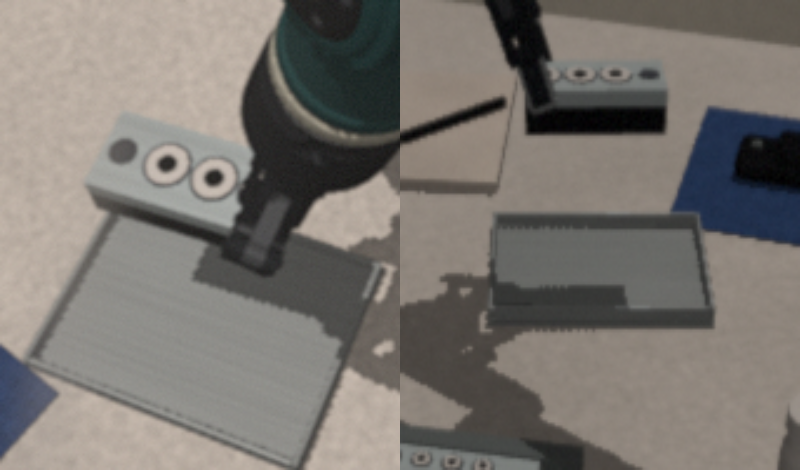

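Both views show the block level and aligned above the tray. I'll shift -18 mm in y and lower it.

>>> arm_command(motion=[[[0, -0.6, -1.8], [0, 0, 0], 1], [[0, -0.6, -2.2], [0, 0, 0], 1], [[0, -0.6, -2.2], [0, 0, 0], 1], [[0, 0, -2.2], [0, 0, 0], 1], [[0, 0, -2], [0, 0, 0], 1]])

```text
time_s: 10.08
tcp_pos: [585.8, -243.4, 64.0]
ee_rot: [0.974, 0.152, -0.168, 0.025]
wrist_force: [0.1, -0.1, -2.2]
grip_width: 45.2
gripper_force: 104.7
```

>>> arm_command(motion=[[[0, 0, -1.2], [0, 0, 0], 1], [[0, 0, -0.6], [0, 0, 0], 1], [[0, 0, -0.4], [0, 0, 0], 1], [[0, 0, -0.3], [0, 0, 0], 1], [[0, 0, 0], [0, 0, 0], 1]])

```text
time_s: 10.5
tcp_pos: [586.2, -245.0, 41.0]
ee_rot: [0.974, 0.151, -0.167, 0.026]
wrist_force: [0.2, -0.2, -1.7]
grip_width: 45.5
gripper_force: 104.7
```

Run:
```python
from h import *
s=manip.sense();print(s["tcp_pos"],s["wrist_force"],s["ft_torque"])
a=manip.read_camera("scene")[280:450,140:310];b=manip.read_camera("side")[120:240,270:430]
cv2.imwrite("pics/tray5.png",np.hstack([cv2.resize(a,(400,400)),cv2.resize(b,(400,400))]))
```

```text
[ 586.19774525 -244.99779557   41.01189098] [ 0.18476347 -0.24039772 -1.73473164] [ 0.01382728 -0.31546185  0.03545576]
```

View pics/tray5.png

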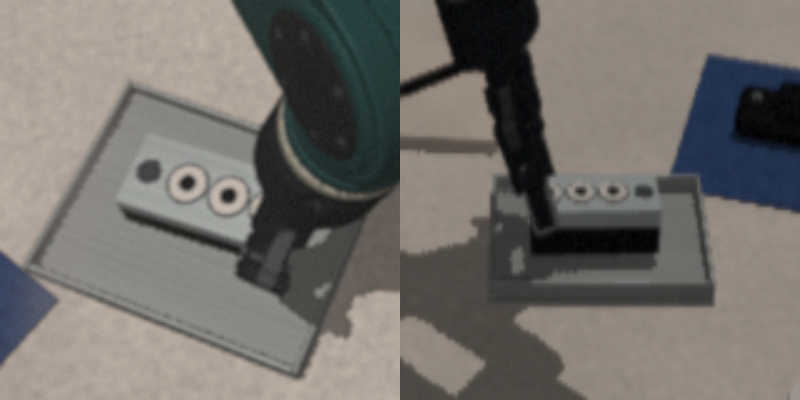

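The block is over the tray, level and roughly central, and still a little above the floor. I'll lower it until it touches.

>>> arm_command(motion=[[[0, 0, -0.3], [0, 0, 0], 1], [[0, 0, -0.2], [0, 0, 0], 1], [[0, 0, -0.2], [0, 0, 0], 1], [[0, 0, 0], [0, 0, 0], 1], [[0, 0, 0], [0, 0, 0], 1]])

```text
time_s: 11.02
tcp_pos: [585.5, -245.2, 33.1]
ee_rot: [0.974, 0.151, -0.168, 0.025]
wrist_force: [-0.6, 0.1, -1.6]
grip_width: 45.6
gripper_force: 104.7
```

>>> arm_command(motion=[[[0, 0, -0.1], [0, 0, 0], 1], [[0, 0, -0.1], [0, 0, 0], 1], [[0, 0, -0.1], [0, 0, 0], 1], [[0, 0, 0], [0, 0, 0], 1], [[0, 0, 0], [0, 0, 0], 1]])

```text
time_s: 11.43
tcp_pos: [585.8, -245.2, 32.1]
ee_rot: [0.974, 0.151, -0.167, 0.026]
wrist_force: [-1.3, 1.1, 5.0]
grip_width: 45.5
gripper_force: 105.4
```

Contact at 5 N. Release, then back off along the tool axis.

>>> arm_command(motion=[[[0, 0, 0], [0, 0, 0], -0.1], [[0, 0, 0], [0, 0, 0], -0.3], [[0, 0, 0], [0, 0, 0], -0.5], [[0, 0, 0], [0, 0, 0], -0.5], [[0, 0, 0], [0, 0, 0], -0.5]])

```text
time_s: 11.85
tcp_pos: [585.5, -245.2, 29.8]
ee_rot: [0.974, 0.151, -0.168, 0.025]
wrist_force: [-0.5, -0.5, -0.9]
grip_width: 64.2
gripper_force: 0.0
```

>>> arm_command(motion=[[[0.1, 0.03, 0.3], [0, 0, 0], -0.5], [[0.3, 0.1, 0.9], [0, 0, 0], -0.5], [[0.6, 0.2, 1.9], [0, 0, 0], -0.5], [[0.8, 0.25, 2.4], [0, 0, 0], -0.5], [[0.8, 0.25, 2.4], [0, 0, 0], -0.5]])

```text
time_s: 12.27
tcp_pos: [611.8, -236.7, 110.4]
ee_rot: [0.974, 0.151, -0.168, 0.025]
wrist_force: [0.9, -0.0, 0.2]
grip_width: 64.1
gripper_force: 0.0
```

>>> arm_command(motion=[[[0, 2.5, 2], [0, 0, 0], -0.5], [[0, 3, 2], [0, 0, 0], -0.5], [[0, 3, 1], [0, 0, 0], -0.5], [[0, 2, 0], [0, 0, 0], -0.5], [[0, 0, 0], [0, 0, 0], -0.5]])

```text
time_s: 12.68
tcp_pos: [613.0, -127.5, 162.1]
ee_rot: [0.974, 0.153, -0.165, 0.026]
wrist_force: [0.5, -0.7, 0.3]
grip_width: 63.7
gripper_force: 0.0
```

Run:
```python
from h import *
s=manip.sense();print(s["tcp_pos"],s["wrist_force"])
A=manip.read_camera("scene");B=manip.read_camera("side")
cv2.imwrite("pics/end6.png",np.hstack([cv2.resize(A[150:450,140:440],(400,400)),cv2.resize(B[120:350,220:430],(400,400))]))
cv2.imwrite("pics/_A.png",A);cv2.imwrite("pics/_B.png",B)
```

```text
[ 612.9788087  -127.49719896  162.12666323] [ 0.49686031 -0.67127178  0.25953576]
```

View pics/end6.png

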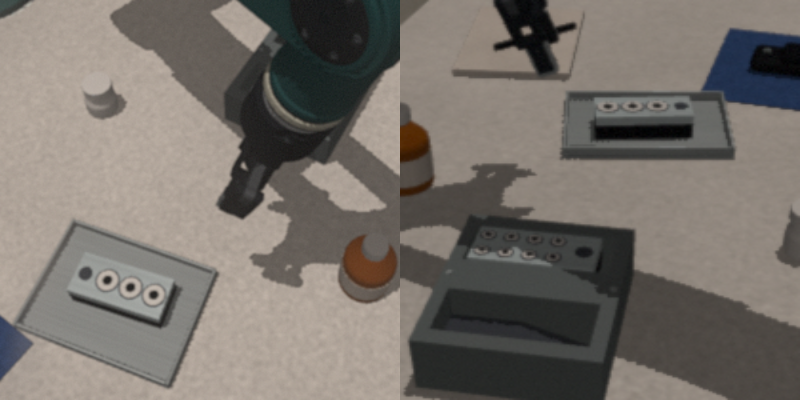

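The wide-cap block sits flat in the tray, with its middle cap at scene pixel (237,365), and the small-cap block is level in its pocket. One numeric check, then I'll hand in.

Run:
```python
from h import *
p=np.array([[75,255],[174,276],[165,312],[68,291]])*0.75+[140,150]
c=cast("scene",p,36);c=c[:, :2]
print(c.round(),c.mean(0)-[543,-261])
print(manip.close_job())
```

```text
[[ 480. -262.]
 [ 589. -215.]
 [ 607. -253.]
 [ 504. -298.]] [2.11179533 4.12242332]
the job is handed in; nothing more can be done
None
```

The wide-cap block is flat and right way up in the steel tray, measured about 5 mm from its centre, the small-cap block was left in its pocket, and the job is handed in (no verdict was shown).

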